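Settle the rocking drip stand and set the sample jar on it

ROBOT

A 6-joint arm with a two-finger parallel gripper is mounted at the origin on the work surface. World frame = base frame: x ahead of the robot, y to its left, z up, the work surface at z = 0. Lengths are in m, angles in rad, forces in N, time in s.
With the tool pointing down it reaches from about 0.325 to 0.85 m from the base axis. Payload 15.5 kg.
Tool frame: the origin (TCP) lies on the centre line of the jaws, within the pads' length; the fingertips stand 22 mm ahead of it and the grasp point (between the pads) lies 3 mm ahead of it; x points along the fingers, z is the direction in which the jaws open and shut, and the axes are right-handed (so a half turn about x gives the same grasp; the last joint's range is limited). The gripper opens to 91 mm and grips with 3 to 60 N. Pads are 32 mm wide; open, the fingers measure 118 mm over their backs; the gripper's body (76 mm by 178 mm) begins 60 mm behind the grasp point.
Start: joints at [-1.361, 0.494, 1.345, -0, 1.302, -0.096], TCP at [0.188, -0.596, 0.236] pointing down, gripper open.
Joint ranges: [-2.91, 2.91], [-0.82, 2.16], [0.22, 2.67], [-1.22, 4.37], [0.12, 2.79], [-3.08, 3.08]. Speed limits (rad/s): [1.89, 1.89, 2.57, 3.01, 3.01, 3.01].

INTERFACE

Orientations are given as [roll, pitch, yaw] about the fixed x, y, z axes, in that order (R = Rz(yaw) Ry(pitch) Rx(roll)).
In Python, from station import bot, eyes gives the robot as it stands.
- The arm moves only by the shell command python3 -m crank 'ROWS'. ROWS is JSON, a list that holds one entry, the list of rows, each a list of 7 numbers: the closure, from -1 (fully open) to 1 (shut), so that 0 is half open, then the shift along the tool's x, y, z in mm, then the turn, a rotation vector about the tool's x, y, z in degrees. A call has 1 to 10 rows; each row is the pose to reach, as a shift and turn from the pose measured when the call began, along the tool's axes at that moment; what a row does not reach only later rows make up. A row lasts 1/10 s, in which the tool goes at most 50 mm and 8.59 degrees, less where a joint would pass 70% of its speed; a pose out of reach is approached as far as the arm can. A call with a gripper value outside its range is refused whole. The fingers move at their own pace and stop on an object; the grip force is fixed at half the most. Time passes only in rows, so rows that repeat a pose let the fingers close. It gives the time, the measured TCP pose, the force and the opening at its end, in the units of the state.
- bot.state(): the state, without advancing time (a new reading comes with each control period).
- eyes.grab_frame(name): name is "scene" or "top"; returns the picture (400x640x3 uint8, red, green, blue); there is no depth.
- eyes.calibration(name): a dict with "intrinsics" (3x3 intrinsics, pixels), "k1" (the pictures are not rectified: a ray, as slopes to the right and down, at radius r is drawn at 1 + k1 r^2 times it, then the intrinsics apply), "origin" and "attitude" of the camera in the world. Camera axes: x right, y down, z forward; pixel columns grow to the right and rows downward; lengths in m; the calibration is good to about 2 mm. A picture is of the moment at which its call begins. calibration takes no time and is no camera call.
- bot.hand_in(): hands the job in, once; it reports no verdict.
The state is a dict: "time_s": time; "q": joint angles; "qvel": joint speeds; "tau": joint torques, N m; "tcp_pos": TCP position; "ee_rot": TCP orientation; "ft_force": force on the tool from outside, world axes, zero at the start; "moment": the same for the moment, N m; "finger_gap": opening from 0.0 (shut) to 1.0 (fully open).
Only numpy, scipy, OpenCV 4.12 (cv2) and the standard library are available. Lean on these libraries where they do the work, as an engineer would, in place of code of your own. Each camera call takes 0.05 s, during which the arm holds its last target.

TASK

The four-footed stand is perched with its feet up on the drip channel and rocks. Without lifting it, turn it round on its feet until it stands astride the channel, all four feet down on the bench and no longer rocking. Then set the squat sample jar upright and gently in the middle of the stand, let go, and leave the other things where they are.

Things in the scene. Friction and masses are not known exactly. Their poses are not given: they have to be found in the camera images.
- channel: Covered steel drip channel fixed flat on the bench (all sizes in mm): a straight flat bar 400 long (its x axis), 68 wide (its y axis), 12 high, with dark slots across its top (look only). Origin: centre of its underside, at bench height (z = 0); its z is up.
- stand: Loose aluminium stand, 0.4-0.8 kg (sizes in mm): round disc (radius 56, top at 60) on four straight legs (radius 5) that splay from 46 off the axis, 51 high, to white ball feet (radius 9). Foot centres: on a circle of radius 80, at 45, 135, 225, 315 degrees from its x axis, 9 above the origin. Origin: on the axis, level with the feet's undersides; z up through the disc.
- stand_top (a point): Centre of the stand's disc, top face. At first two opposite feet are on the channel, one is on the bench, one in the air (tilt about 8 degrees). When its x axis is within some 12 degrees of the channel's x or y axis, all feet drop to the bench, two each side of the channel with 13 mm play (this point is then 60 mm up). Pushed at one foot, the stand pivots roughly about the opposite foot.
- jar_mid (a point): Centre, half-way up, of the loose squat sample jar: closed upright cylinder with a white cap, 75 mm high, body 52 mm in diameter and straight up to 45 mm, cap 47 mm, 0.15 to 0.31 kg; z is up. It stands on the bench beside the channel; the jar, the tall bottle and the beaker can swap places.
- bottle: Bystander: tall clear bottle, 190 mm high, 60 mm in diameter. Origin: centre of its underside.
- beaker: Bystander: open glass beaker, 85 mm high, about 68 mm in diameter. Origin: centre of its underside.
- carton: Bystander: closed cardboard box 80 x 110 x 60 mm high (its x, y, z). Origin: centre of its underside.
There are look-alikes about, which are no part of the job. Of the things like the stand, leave any that is green or purple; of the rest the larger one is meant.

How it is judged:
On the way, in this order (a step that is already met when the one before it is completed fails the run):
1. the stand is astride the channel, level, with all four feet on the bench, and at rest (z of stand in the frame of channel below 0.003 m and angle between stand's own z axis and vertical below 0.025 rad and y of stand in the frame of channel between -0.025 and 0.025 m and x of stand in the frame of channel between -0.13 and 0.13 m and angular speed of stand below 0.1 rad/s and linear speed of stand below 0.02 m/s), for 0.3 s.
2. the jar stands on the middle of the stand (horizontal distance between jar_mid and stand below 0.03 m and z of jar_mid in the frame of stand between 0.09 and 0.105 m and angle between jar_mid's own z axis and vertical below 0.06 rad and contact force between jar and stand above 0.5 N), for 0.2 s.
At the end, for the whole second after the job is handed in: The stand is astride the channel (centre within 25 mm of the channel's centre line and 130 mm of its middle), level within 0.025 rad with all feet within 3 mm of the bench, at rest; the jar stands upright (within 0.06 rad) on its disc, within 30 mm of the disc's centre, released (all of step 1 and horizontal distance between jar_mid and stand below 0.03 m and z of jar_mid in the frame of stand between 0.09 and 0.105 m and angle between jar_mid's own z axis and vertical below 0.06 rad); the robot touches nothing.
It fails at once if the stand is lifted (its origin rises more than 30 mm above the bench) or tipped by more than 0.35 rad (z of stand in the frame of channel above 0.03 m or angle between stand's own z axis and vertical above 0.35 rad).
It fails at once if the jar is tipped by more than 0.5 rad (angle between jar_mid's own z axis and vertical above 0.5 rad).
It fails at once if the jar is dropped or slammed on the stand (more than 40 N) (contact force between jar and stand above 40 N).
It fails at once if the bottle, the beaker or the carton is shifted by more than 30 mm or tipped over (distance of any of bottle, beaker, carton from where it was at the start of the episode above 0.03 m or angle between any of bottle, beaker, carton's own z axis and vertical above 0.3 rad).
It also fails if it takes over 72 s, if anything falls off the work surface, if the arm or the gripper's body presses on something with over 40 N, if the wrist force passes 120 N, or if a joint passes its speed limit or range.

## Working session

There is one attempt and no reset: what is moved stays moved. The work goes in short steps, Python scripts to look and compute and a shell command to move; the robot and the scene stay as the last step left them, time stands still between calls to the robot, and variables do not carry over. Pictures are saved under pics/ and viewed, and the job is handed in when it is done.

```bash
mkdir -p pics; ls; python3 - <<'E'
from station import bot, eyes
import cv2
for n in("scene","top"):
    im=eyes.grab_frame(n); cv2.imwrite(f"pics/{n}0.png",im[:,:,::-1]); print(n,eyes.calibration(n))
print(bot.state())
E
```

```text
pics
scene {'intrinsics': array([[500.95075946,   0.        , 320.25736804],
       [  0.        , 500.95075946, 192.59636702],
       [  0.        ,   0.        ,   1.        ]]), 'k1': -0.11343952163105307, 'origin': array([1.16977956, 0.47396595, 0.93519922]), 'attitude': array([-2.43670912, -0.01333595,  2.34230023])}
top {'intrinsics': array([[364.33135061,   0.        , 319.09790677],
       [  0.        , 364.33135061, 200.53550025],
       [  0.        ,   0.        ,   1.        ]]), 'k1': -0.03877569469199598, 'origin': array([ 0.43093857, -0.05216529,  1.1509552 ]), 'attitude': array([-2.93693300e+00,  2.26997688e-03, -1.53564799e+00])}
{'time_s': 0.1, 'q': array([-1.36150311e+00,  4.94154670e-01,  1.34608604e+00, -4.60374991e-06,
        1.30251502e+00, -9.55295798e-02]), 'qvel': array([ 4.94494185e-04, -6.73649481e-04, -1.69605647e-03, -5.04357119e-04,
        7.64049615e-04, -5.83861703e-05]), 'tau': array([ 1.27343887e-03, -8.80242276e+01, -3.82544410e+01,  7.07490253e-02,
        4.82746388e-02,  2.70782564e-06]), 'tcp_pos': array([ 0.18749185, -0.59586424,  0.23537126]), 'ee_rot': array([3.04987851, 1.56963325, 1.78390621]), 'ft_force': array([ 0.44070665,  0.54032135, -0.44559182]), 'moment': array([ 0.00562445,  0.01476711, -0.00518242]), 'finger_gap': 1.002655589676433}
```

View pics/scene0.png

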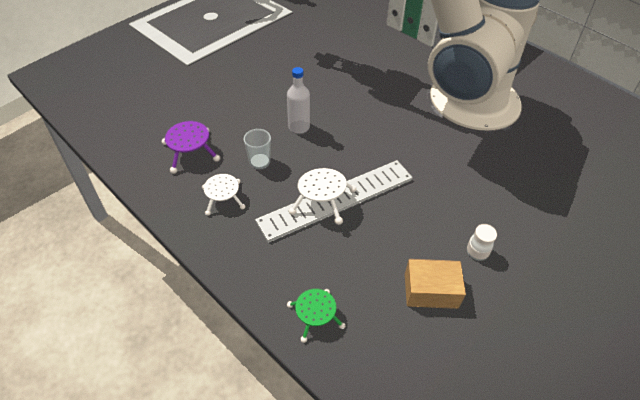

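View pics/top0.png

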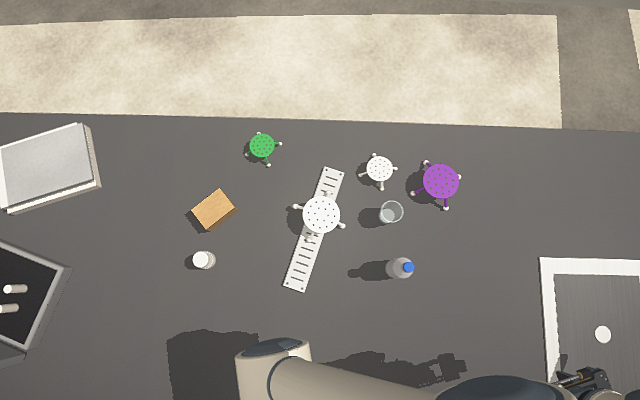

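The scene camera shows the white stand on the channel at about (322,185), with a smaller white look-alike at (221,187) and the jar at (481,242). In the top view these are at (321,215), (380,168) and (204,260). The carton is next to the jar, and the beaker and bottle are to the right of the stand.

```bash
cat > h.py <<'E'
import numpy as np, cv2
from scipy.spatial.transform import Rotation as R
from station import bot, eyes
C={n:eyes.calibration(n) for n in("scene","top")}
def ray(n,u,v):
    c=C[n];K=c["intrinsics"]
    d=cv2.undistortPoints(np.array([[[u,v]]],float),K,np.array([c["k1"],0,0,0.]))[0,0]
    return c["origin"],R.from_euler('xyz',c["attitude"]).as_matrix()@np.array([d[0],d[1],1])
def plane(n,u,v,z):
    o,d=ray(n,u,v); return o+d*(z-o[2])/d[2]
def tri(a,b):
    o1,d1=ray("scene",*a);o2,d2=ray("top",*b)
    s=np.linalg.lstsq(np.c_[d1,-d2],o2-o1,rcond=None)[0]
    p,q=o1+s[0]*d1,o2+s[1]*d2
    return (p+q)/2,np.linalg.norm(p-q)
def proj(n,p):
    c=C[n];r=R.from_euler('xyz',c["attitude"]).inv()
    rv=r.as_rotvec();t=-r.apply(c["origin"])
    return cv2.projectPoints(np.array([p],float),rv,t,c["intrinsics"],np.array([c["k1"],0,0,0.]))[0][0,0]
def zoom(im,box,k,f):
    x0,y0,x1,y1=box
    cv2.imwrite(f,cv2.resize(im[y0:y1,x0:x1,::-1],None,fx=k,fy=k,interpolation=cv2.INTER_CUBIC))
E
python3 - <<'E'
from h import *
a=cv2.imread("pics/scene0.png")[:,:,::-1];b=cv2.imread("pics/top0.png")[:,:,::-1]
zoom(a,(240,140,440,260),4,"pics/s1.png");zoom(b,(260,150,380,300),4,"pics/t1.png")
E
```

```text
(no output)
```

View pics/s1.png

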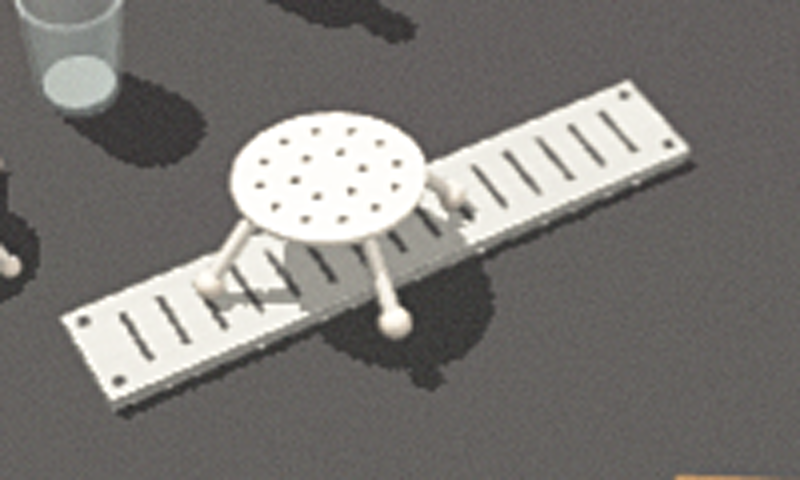

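View pics/t1.png

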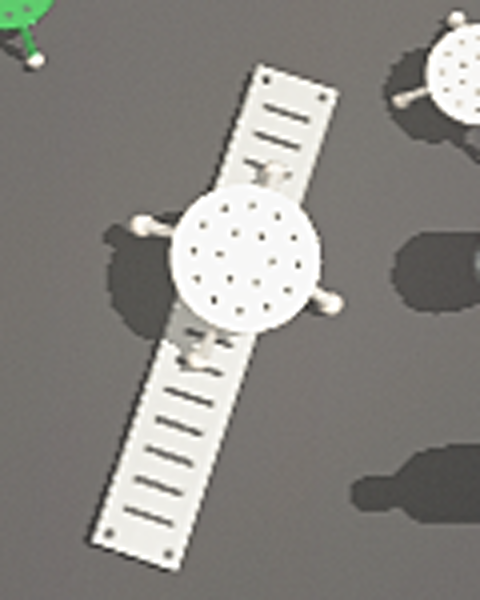

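The feet show in the top zoom at about (145,225), (197,361), (331,303) and (275,173). Three of them are also visible in the scene zoom. Next I'll triangulate them and measure the rest.

```bash
python3 - <<'E'
from h import *
np.set_printoptions(precision=4,suppress=True)
T=lambda x,y:(260+x/4-.375,150+y/4-.375); S=lambda x,y:(240+x/4-.375,140+y/4-.375)
print("A",tri(S(396,322),T(143,225)));print("B",tri(S(457,195),T(197,361)));print("D",tri(S(208,283),T(275,173)))
print("C on bench .009",plane("top",*T(331,303),.009),plane("top",*T(331,303),.03))
print("A bench",plane("top",*T(143,225),.009))
print("disc",tri(S(328,177),T(246,257)))
cor=np.array([plane("top",*T(*c),.012)for c in[(258,65),(339,95),(178,571),(90,543)]]);print(cor[:,:2])
cs=np.array([plane("scene",*S(*c),.012)for c in[(63,318),(115,403),(690,152),(628,82)]]);print(cs[:,:2], cor.mean(0),cs.mean(0))
d=(cor[0]+cor[1]-cor[2]-cor[3]);print("dir",np.degrees(np.arctan2(d[1],d[0])))
d=(cs[0]+cs[1]-cs[2]-cs[3]);print("dir",np.degrees(np.arctan2(d[1],d[0])))
# coarse others
a=cv2.imread("pics/scene0.png")[:,:,::-1];b=cv2.imread("pics/top0.png")[:,:,::-1]
zoom(a,(390,210,510,320),6,"pics/s2.png");zoom(b,(180,175,250,285),5,"pics/t2.png")
zoom(b,(340,130,470,290),3.5,"pics/t3.png")
E
```

```text
A (array([0.642 , 0.0332, 0.0342]), np.float64(0.0030846342093182617))
B (array([ 0.5385, -0.0125,  0.0218]), np.float64(0.00394545495576019))
D (array([ 0.6904, -0.0693,  0.0217]), np.float64(0.0017686014756698374))
C on bench .009 [ 0.5902 -0.1175  0.009 ] [ 0.5873 -0.1163  0.03  ]
A bench [0.6477 0.0338 0.009 ]
disc (array([ 0.6136, -0.0483,  0.0699]), np.float64(0.002626954141525483))
[[ 0.7829 -0.0536]
 [ 0.7599 -0.1201]
 [ 0.3804 -0.0058]
 [ 0.3988  0.0623]]
[[ 0.7619 -0.1151]
 [ 0.7808 -0.0492]
 [ 0.4008  0.0638]
 [ 0.3806 -0.0019]] [ 0.5805 -0.0293  0.012 ] [ 0.581  -0.0256  0.012 ]
dir -16.770126366640724
dir -16.555078121525078
```

View pics/s2.png

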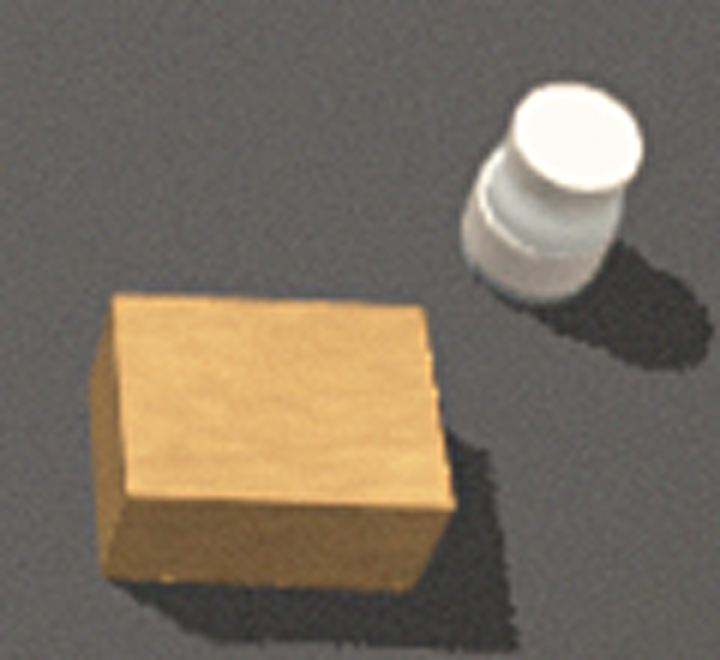

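View pics/t2.png

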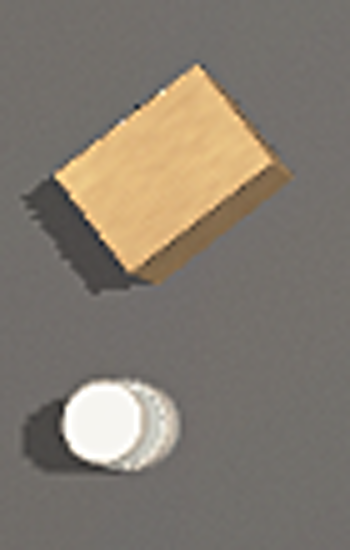

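View pics/t3.png

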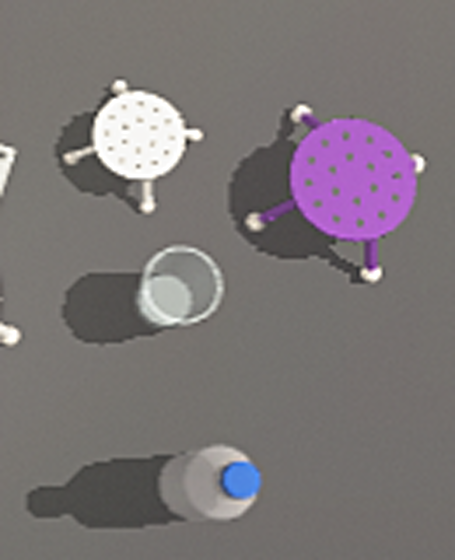

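The jar's cap is at s2 (577,136) and t2 (103,423). The carton is about 100 mm away from it, which is clear. t3 shows the beaker's rim at (182,285) and the bottle's cap at (240,480). Next I'll locate these and work out the tool axes.

```bash
cat >> h.py <<'E'
np.set_printoptions(precision=4,suppress=True)
CH=np.array([.581,-.0275]); CY=np.radians(-16.65)
ex=np.array([np.cos(CY),np.sin(CY)]); ey=np.array([-ex[1],ex[0]])
def chan(p): d=np.array(p)[:2]-CH; return np.array([d@ex,d@ey])
def unchan(a,b): return CH+a*ex+b*ey
def rel(p,jaw=None):
    """shift (mm, tool axes) and turn (deg) to reach TCP p with tool down, jaw axis at world angle jaw deg (mod 180)"""
    s=bot.state(); Rt=R.from_euler('xyz',s["ee_rot"]); M=Rt.as_matrix()
    sh=M.T@(np.array(p)-s["tcp_pos"])*1000
    if jaw is None: z=M[:,2].copy()
    else:
        z=np.array([np.cos(np.radians(jaw)),np.sin(np.radians(jaw)),0])
        if z@M[:,2]<0: z=-z
    x=np.array([0,0,-1.]);z-=x*(z@x);z/=np.linalg.norm(z)
    G=np.c_[x,np.cross(z,x),z]
    rv=np.degrees(R.from_matrix(M.T@G).as_rotvec())
    print("shift",np.round(sh,1),"turn",np.round(rv,1),"| now",s["tcp_pos"],"jaw",round(np.degrees(np.arctan2(M[1,2],M[0,2])),1),"t",round(s["time_s"],2))
E
python3 - <<'E'
from h import *
S=lambda x,y:(390+x/6-.4,210+y/6-.4);T=lambda x,y:(180+x/5-.4,175+y/5-.4);U=lambda x,y:(340+x/3.5-.36,130+y/3.5-.36)
print("jar cap",tri(S(577,136),T(103,423)),plane("top",*T(103,423),.075))
print("carton",[plane("top",*T(*c),.06)[:2] for c in[(197,65),(55,178),(130,272),(273,158)]])
print("beaker",plane("top",*U(182,285),.085),plane("top",*U(167,300),.003)); print("bottle cap",plane("top",*U(240,480),.19))
M=R.from_euler('xyz',bot.state()["ee_rot"]).as_matrix();print(M)
print("small white",plane("top",*U(139,135),.04))
for n,p in dict(D=(.6904,-.0693),B=(.5385,-.0125),A=(.642,.033),C=(.590,-.1175)).items(): print(n,chan(p))
rel([.70,0.02,.25],-16.6+90)
E
```

```text
jar cap (array([0.4659, 0.3017, 0.0738]), np.float64(0.0013376537457241674)) [0.4662 0.3008 0.075 ]
carton [array([0.6873, 0.269 ]), array([0.6134, 0.35  ]), array([0.5574, 0.2981]), array([0.6305, 0.217 ])]
beaker [ 0.6275 -0.2587  0.085 ] [ 0.6282 -0.2608  0.003 ]
bottle cap [ 0.4622 -0.281   0.19  ]
[[-0.0002  0.9539  0.3001]
 [ 0.0011  0.3001 -0.9539]
 [-1.      0.0001 -0.0012]]
small white [ 0.7727 -0.2291  0.04  ]
D [ 0.1168 -0.0087]
B [-0.045   0.0022]
A [0.0411 0.0754]
C [ 0.0344 -0.0836]
shift [ -14.1  673.7 -433.7] turn [34.1 -0.1  0. ] | now [ 0.1875 -0.5959  0.2354] jaw -72.5 t 0.1
```

```bash
python3 - <<'E'
from h import *
p=np.r_[np.array([.6904,-.0693])+ey*.036+ex*.003,.26]; print(p)
rel(p,-110)
E
```

```text
[ 0.7036 -0.0357  0.26  ]
shift [ -24.1  660.4 -379.5] turn [37.5 -0.1  0. ] | now [ 0.1875 -0.5959  0.2354] jaw -72.5 t 0.1
```

```bash
python3 -m crank '[[[1,-24,20,-12,4,0,0],[1,-24,60,-35,8,0,0],[1,-24,660,-380,37.5,0,0],[1,-24,660,-380,37.5,0,0],[1,-24,660,-380,37.5,0,0],[1,-24,660,-380,37.5,0,0],[1,-24,660,-380,37.5,0,0],[1,-24,660,-380,37.5,0,0],[1,-24,660,-380,37.5,0,0],[1,-24,660,-380,37.5,0,0]]]'; python3 - <<'E'
from h import *
rel([.7036,-.0357,.26],-110)
E
```

```text
time_s: 1.1
tcp_pos: [0.4976, -0.2582, 0.2596]
ee_rot: [-2.409, 1.57, 1.954]
ft_force: [1.0, -0.8, -0.1]
finger_gap: 0.155
shift [  -0.2  117.3 -279.6] turn [-0.  -0.1  0. ] | now [ 0.4976 -0.2582  0.2596] jaw -110.0 t 1.1
```

```bash
python3 -m crank '[[[1,0,117,-280,0,0,0],[1,0,117,-280,0,0,0],[1,0,117,-280,0,0,0],[1,0,117,-280,0,0,0],[1,0,117,-280,0,0,0],[1,0,117,-280,0,0,0],[1,0,117,-280,0,0,0],[1,0,117,-280,0,0,0],[1,0,117,-280,0,0,0]]]'; python3 - <<'E'
from h import *
rel([.7036,-.0357,.037],-110)
im=eyes.grab_frame("top");zoom(im,(240,120,440,270),4,"pics/t4.png")
im=eyes.grab_frame("scene");zoom(im,(240,100,440,250),4,"pics/s4.png")
E
```

```text
time_s: 2.0
tcp_pos: [0.7028, -0.0359, 0.2594]
ee_rot: [-1.817, 1.569, 2.545]
ft_force: [-0.3, -0.2, 0.9]
finger_gap: 0.008
shift [222.4   1.1  -0.4] turn [-0.1 -0.   0.1] | now [ 0.7028 -0.0359  0.2594] jaw -110.1 t 2.0
```

View pics/s4.png

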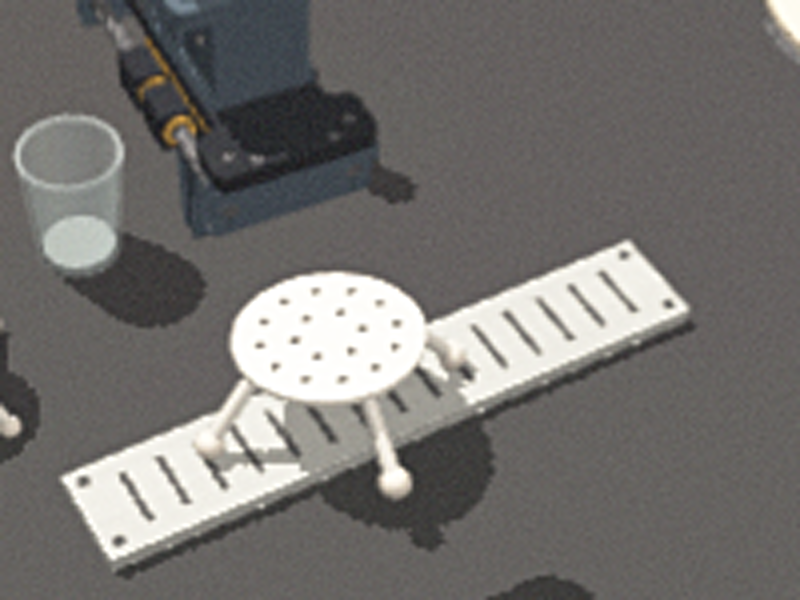

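The gripper body is high over the stand's far side. The stand hasn't moved, with feet still at (209,443), (395,482) and (455,355) in the zoom. Going down beside foot D.

```bash
python3 -m crank '[[[1,50,1,0,0,0,0],[1,100,1,0,0,0,0],[1,150,1,0,0,0,0],[1,185,1,0,0,0,0],[1,205,1,0,0,0,0],[1,217,1,0,0,0,0],[1,222,1,0,0,0,0],[1,222,1,0,0,0,0]]]'; python3 - <<'E'
from h import *
rel([.7036,-.0357,.037],-110)
im=eyes.grab_frame("top");zoom(im,(240,120,440,270),4,"pics/t5.png")
im=eyes.grab_frame("scene");zoom(im,(240,100,440,250),4,"pics/s5.png")
E
```

```text
time_s: 2.9
tcp_pos: [0.7035, -0.0371, 0.0383]
ee_rot: [-2.354, 1.57, 2.007]
ft_force: [-0.1, -0.5, -0.2]
finger_gap: 0.005
shift [ 1.3 -0.4 -1.3] turn [-0.1 -0.   0. ] | now [ 0.7035 -0.0371  0.0383] jaw -110.1 t 2.9
```

View pics/s5.png

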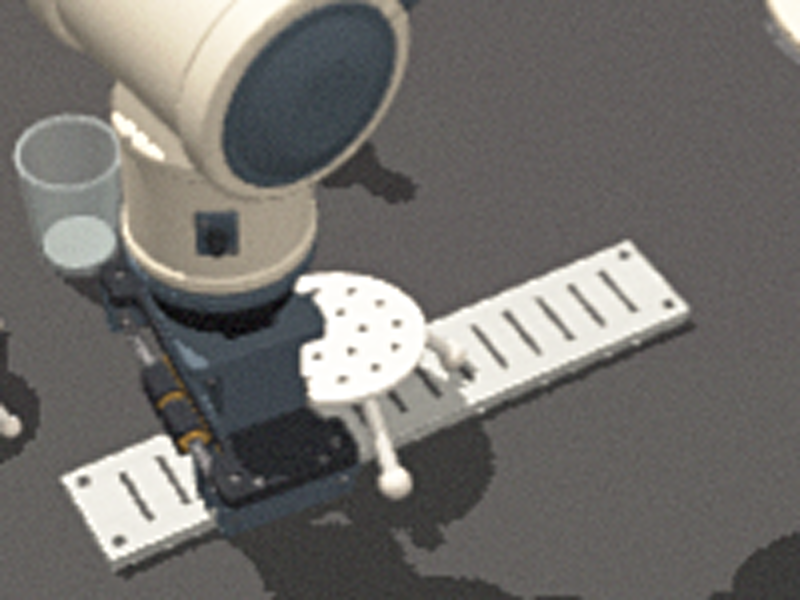

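View pics/t5.png

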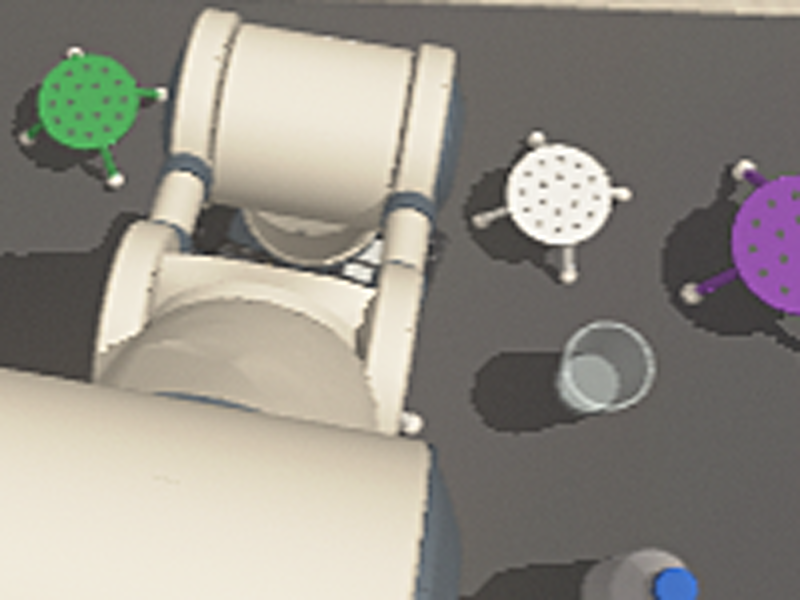

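```bash
python3 - <<'E'
from h import *
print(chan(bot.state()["tcp_pos"]))
for a,b in((.118,0),(.112,-.020),(.104,-.040)): rel(np.r_[unchan(a,b),.0375],-110)
E
```

```text
[0.1207 0.0263]
shift [ 1.7 -1.1 26.4] turn [-0.1 -0.1 -0. ] | now [ 0.7042 -0.0369  0.0393] jaw -110.1 t 3.0
shift [ 1.7 -5.9 46.7] turn [-0.1 -0.1 -0. ] | now [ 0.7042 -0.0369  0.0393] jaw -110.1 t 3.0
shift [  1.7 -12.6  67.2] turn [-0.1 -0.1 -0. ] | now [ 0.7042 -0.0369  0.0393] jaw -110.1 t 3.0
```

```bash
python3 -m crank '[[[1,2,0,8,0,0,0],[1,2,-1,14,0,0,0],[1,2,-1,20,0,0,0],[1,2,-1,26,0,0,0],[1,2,-2,32,0,0,0],[1,2,-4,39,0,0,0],[1,2,-6,46,0,0,0],[1,2,-6,46,0,0,0]]]'; python3 - <<'E'
from h import *
print(chan(bot.state()["tcp_pos"]))
im=eyes.grab_frame("scene");zoom(im,(240,100,440,250),4,"pics/s6.png")
E
```

```text
time_s: 3.8
tcp_pos: [0.6816, -0.0789, 0.0369]
ee_rot: [-2.225, 1.57, 2.135]
ft_force: [-0.2, 0.7, 0.3]
finger_gap: 0.004
[ 0.1111 -0.0205]
```

View pics/s6.png

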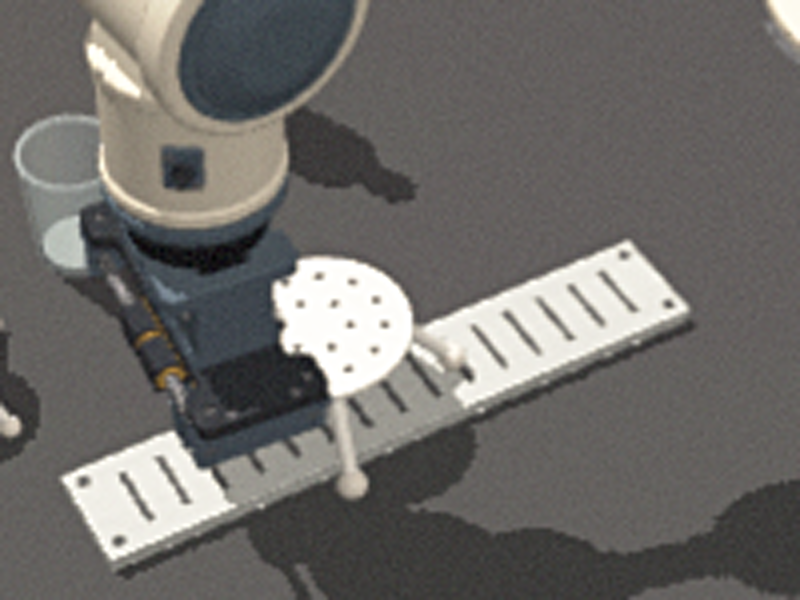

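Foot A has moved from (395,482) to (351,484) and foot B stays at (455,355), so the stand is pivoting about B. I'll carry on.

```bash
python3 -m crank '[[[1,0,-2,7,0,0,0],[1,0,-4,14,0,0,0],[1,0,-6,20,0,0,0],[1,0,-6,21,0,0,0],[1,0,-5,12,0,0,0],[1,0,0,-10,0,0,0],[1,0,0,-10,0,0,0]]]'; python3 - <<'E'
from h import *
print(chan(bot.state()["tcp_pos"]))
im=eyes.grab_frame("scene");zoom(im,(240,100,440,250),4,"pics/s7.png")
E
```

```text
time_s: 4.55
tcp_pos: [0.6868, -0.0666, 0.0371]
ee_rot: [2.862, 1.569, 0.941]
ft_force: [0.3, -1.0, 0.2]
finger_gap: 0.003
[ 0.1125 -0.0072]
```

View pics/s7.png

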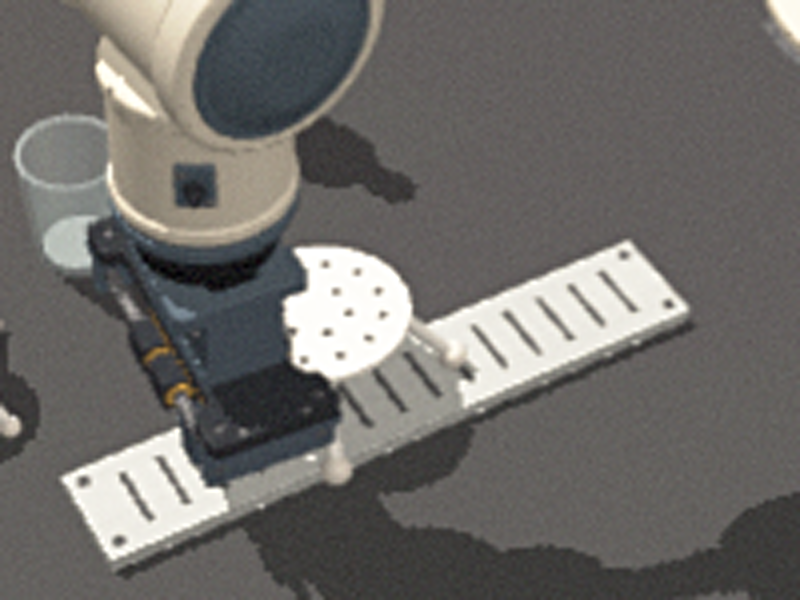

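```bash
python3 - <<'E'
from h import *
rel([.515,-.040,.14],-131)
E
```

```text
shift [-103.  -170.1   32.7] turn [20.9 -0.1  0. ] | now [ 0.686  -0.0676  0.037 ] jaw -110.1 t 4.6
```

```bash
python3 -m crank '[[[1,-50,0,0,0,0,0],[1,-100,0,0,0,0,0],[1,-120,-40,8,7,0,0],[1,-120,-90,16,14,0,0],[1,-120,-130,25,21,0,0],[1,-110,-170,33,21,0,0],[1,-103,-170,33,21,0,0],[1,-103,-170,33,21,0,0]]]'; python3 - <<'E'
from h import *
rel([.515,-.040,.0375],-131)
im=eyes.grab_frame("top");zoom(im,(240,120,440,270),4,"pics/t8.png")
im=eyes.grab_frame("scene");zoom(im,(240,100,440,250),4,"pics/s8.png")
E
```

```text
time_s: 5.4
tcp_pos: [0.5141, -0.0402, 0.1396]
ee_rot: [-1.656, 1.569, 2.34]
ft_force: [0.6, -0.0, 0.9]
finger_gap: 0.003
shift [102.1   0.7  -0.7] turn [-0.1 -0.   0.1] | now [ 0.5141 -0.0402  0.1396] jaw -131.1 t 5.4
```

View pics/s8.png

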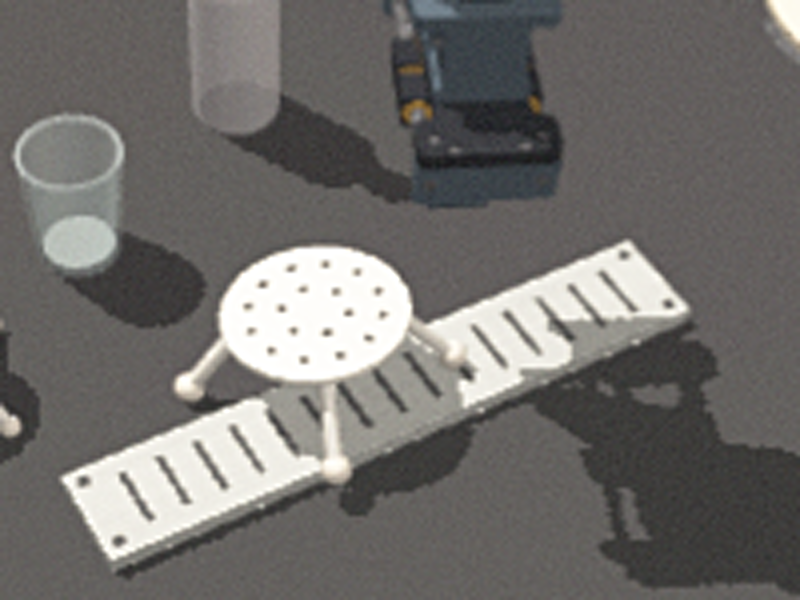

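View pics/t8.png

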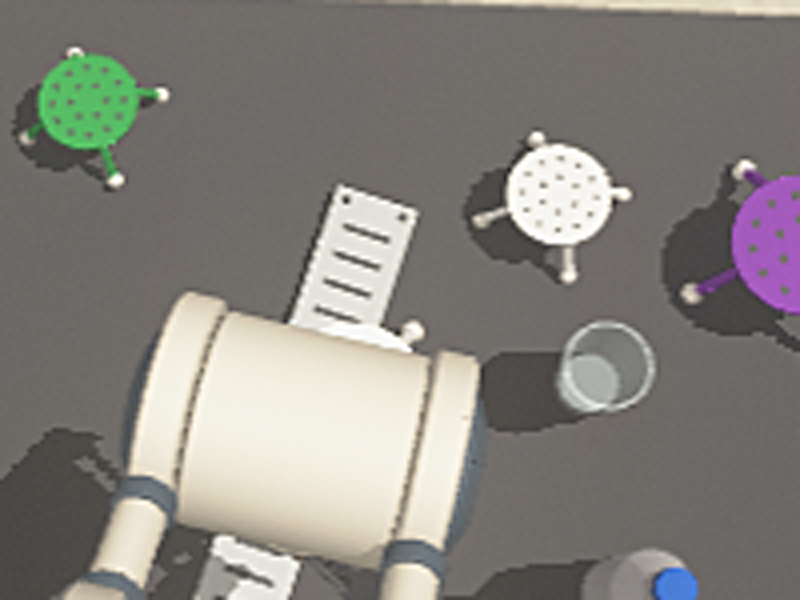

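Foot D is now off the channel at s8 (190,385) and t8 (413,330). A is at s8 (335,467), up on the channel's edge, and B is on the channel at s8 (455,352).

```bash
python3 - <<'E'
from h import *
S=lambda x,y:(240+x/4-.375,100+y/4-.375);T=lambda x,y:(240+x/4-.375,120+y/4-.375)
D,e=tri(S(190,385),T(413,330));print("D",D,e,chan(D),chan(plane("scene",*S(190,385),.009)))
B=plane("scene",*S(455,352),.021);print("B",B,chan(B)); 
for z in(.021,.03):
  A=plane("scene",*S(335,467),z);print("A",A,chan(A))
print("disc",plane("scene",*S(316,313),.068))
E
```

```text
D [ 0.6631 -0.1156  0.0125] 0.0041523512043550904 [ 0.1039 -0.0609] [ 0.1012 -0.0621]
B [ 0.5359 -0.0137  0.021 ] [-0.0472  0.0003]
A [ 0.6502 -0.0043  0.021 ] [0.0597 0.0421]
A [0.6553 0.0004 0.03  ] [0.0632 0.048 ]
disc [ 0.6032 -0.0662  0.068 ]
```

```bash
python3 -m crank '[[[1,50,1,-1,0,0,0],[1,80,1,-1,0,0,0],[1,95,1,-1,0,0,0],[1,102,1,-1,0,0,0],[1,102,1,-1,0,0,0]]]'; python3 - <<'E'
from h import *
print(chan(bot.state()["tcp_pos"]))
for a,b in((-.0435,.008),(-.027,.036)): rel(np.r_[unchan(a,b),.0375],-131)
im=eyes.grab_frame("scene");zoom(im,(240,100,440,250),4,"pics/s9.png")
E
```

```text
time_s: 6.0
tcp_pos: [0.5183, -0.0406, 0.0377]
ee_rot: [3.049, 1.57, 0.762]
ft_force: [-0.0, -0.4, 0.5]
finger_gap: 0.003
[-0.0564 -0.0305]
shift [  0.3  -4.2 -40.4] turn [-0.1 -0.1 -0. ] | now [ 0.5183 -0.0406  0.0377] jaw -131.1 t 6.0
shift [  0.3  -0.7 -72.7] turn [-0.1 -0.1 -0. ] | now [ 0.5183 -0.0406  0.0377] jaw -131.1 t 6.0
```

View pics/s9.png

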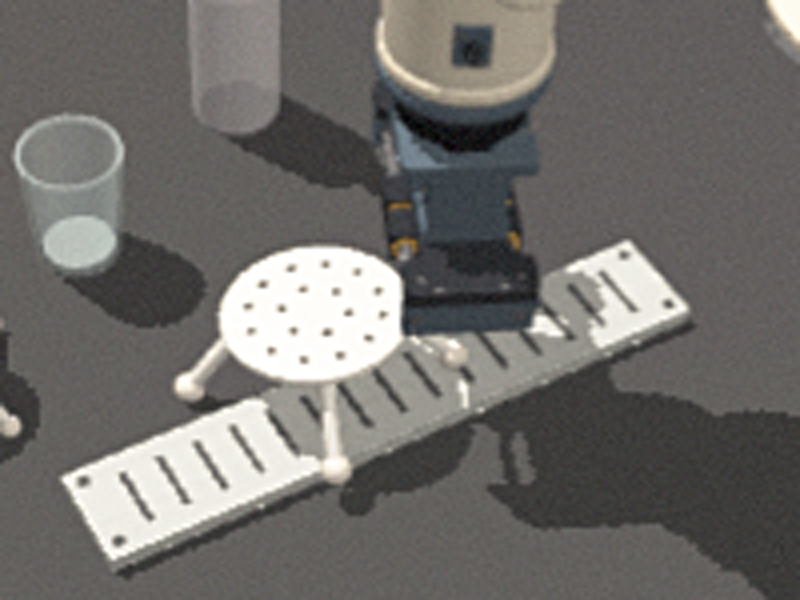

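The finger is beside B, and B and A haven't moved. Now I'll push B along its arc toward the +y side.

```bash
python3 -m crank '[[[1,0,-1,-8,0,0,0],[1,0,-2,-15,0,0,0],[1,0,-3,-22,0,0,0],[1,0,-4,-29,0,0,0],[1,0,-4,-36,0,0,0],[1,0,-4,-43,0,0,0],[1,0,-4,-50,0,0,0],[1,0,-3,-57,0,0,0],[1,0,-3,-57,0,0,0]]]'; python3 - <<'E'
from h import *
print(chan(bot.state()["tcp_pos"]))
im=eyes.grab_frame("scene");zoom(im,(240,100,440,250),4,"pics/s10.png")
E
```

```text
time_s: 6.95
tcp_pos: [0.5545, 0.0052, 0.0387]
ee_rot: [2.549, 1.568, 0.263]
ft_force: [0.3, 0.4, -0.3]
finger_gap: 0.005
[-0.0348  0.0237]
```

View pics/s10.png

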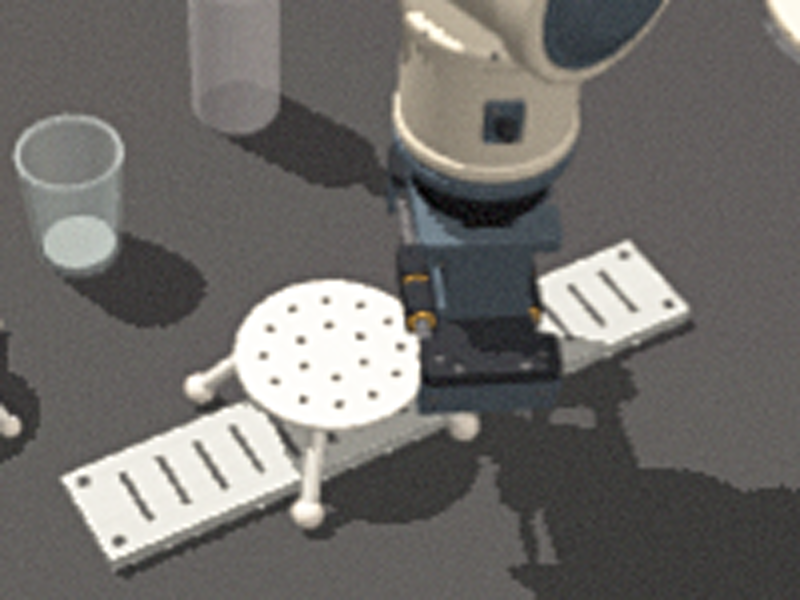

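```bash
python3 - <<'E'
from h import *
S=lambda x,y:(240+x/4-.375,100+y/4-.375)
for n,c in dict(D=(198,388),A=(307,513),B=(463,425)).items(): print(n,chan(plane("scene",*S(*c),.009)))
print("disc",chan(plane("scene",*S(329,352),.06)))
for a,b in((-.03,.030),): rel(np.r_[unchan(a,b),.0375],-131)
E
```

```text
D [ 0.098  -0.0577]
A [0.0854 0.0554]
B [-0.0274  0.043 ]
disc [ 0.0369 -0.0069]
shift [ 1.1  1.8 -8.2] turn [-0.  -0.1 -0.1] | now [0.5541 0.0049 0.0386] jaw -131.0 t 7.0
```

```bash
python3 -m crank '[[[1,1,1,-4,0,0,0],[1,1,1,-8,0,0,0],[1,1,1,-10,0,0,0],[1,0,0,4,0,0,0],[1,-2,0,20,0,0,0],[1,-50,0,24,0,0,0],[1,-100,-30,24,0,0,0],[1,-150,-80,24,0,0,0],[1,-150,-100,24,0,0,0],[1,-150,-100,24,0,0,0]]]'; python3 - <<'E'
from h import *
im=eyes.grab_frame("top");cv2.imwrite("pics/t11f.png",im[:,:,::-1]);zoom(im,(260,150,380,270),5,"pics/t11.png")
im=eyes.grab_frame("scene");cv2.imwrite("pics/s11f.png",im[:,:,::-1]);zoom(im,(240,100,440,250),4,"pics/s11.png")
E
```

```text
time_s: 8.0
tcp_pos: [0.4592, 0.0534, 0.1907]
ee_rot: [2.57, 1.567, 0.284]
ft_force: [-0.4, -1.2, -1.3]
finger_gap: 0.003
```

View pics/s11.png

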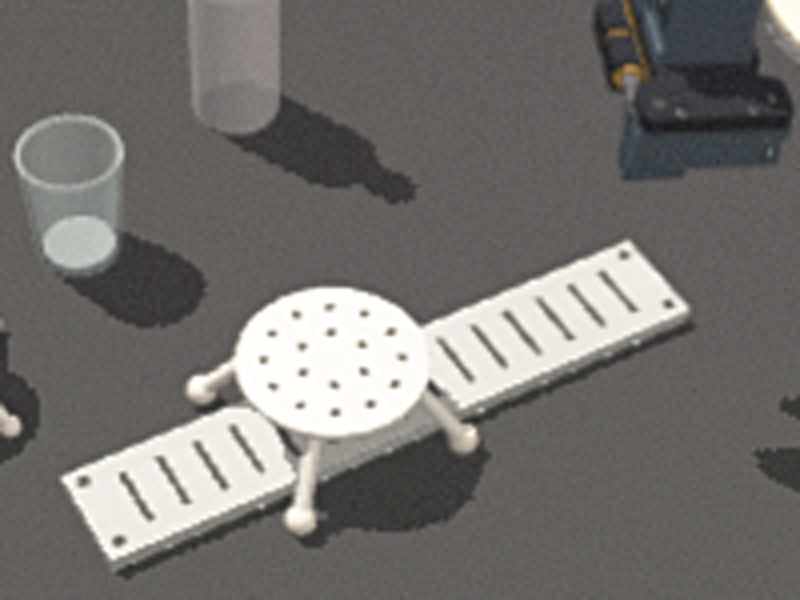

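View pics/t11f.png

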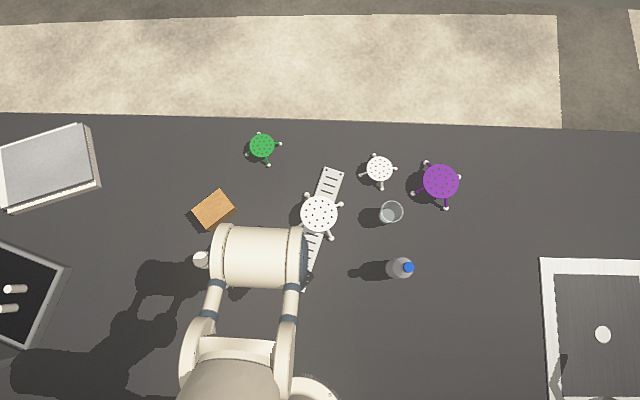

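The stand is astride now. In s11 feet A (300,518) and B (463,437) are on the near side, and D (201,389) is on the far side. I'll measure the disc in both views.

```bash
python3 - <<'E'
from h import *
S=lambda x,y:(240+x/4-.375,100+y/4-.375)
for n,c in dict(D=(201,389),A=(300,518),B=(463,437)).items(): p=plane("scene",*S(*c),.009);print(n,p,chan(p))
p=plane("scene",*S(332,361),.06);print("disc",p,chan(p))
zoom(cv2.imread("pics/t11f.png")[:,:,::-1],(290,180,350,245),9,"pics/t11.png")
E
```

```text
D [ 0.6576 -0.109   0.009 ] [ 0.0968 -0.0561]
A [0.684  0.0008 0.009 ] [0.0906 0.0566]
B [0.5739 0.0276 0.009 ] [-0.0226  0.0508]
disc [ 0.6181 -0.0387  0.06  ] [ 0.0388 -0.0001]
```

View pics/t11.png

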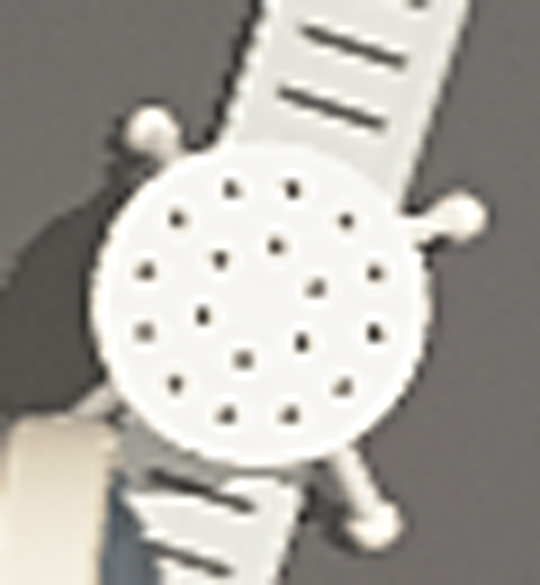

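```bash
python3 - <<'E'
from h import *
S=lambda x,y:(240+x/4-.375,100+y/4-.375);T=lambda x,y:(290+x/9-.44,180+y/9-.44)
d=tri(S(332,361),T(261,302));print("disc",d,chan(d[0]), plane("top",*T(261,302),.06))
print("A",tri(S(300,518),T(152,132)));print("D",tri(S(201,389),T(462,217)))
p=plane("top",*T(372,523),.009);print("C",p,chan(p))
b=cv2.imread("pics/t11f.png")
rel([.466,.301,.20],0)
for j in (30,60,90,120,150): rel([.466,.301,.20],j)
E
```

```text
disc (array([ 0.6177, -0.0406,  0.0584]), np.float64(0.0022290049154440644)) [ 0.0389 -0.002 ] [ 0.6181 -0.0415  0.06  ]
A (array([0.6858, 0.0009, 0.0112]), np.float64(0.0023205544799820696))
D (array([ 0.6588, -0.1099,  0.0097]), np.float64(0.0031033876350970704))
C [ 0.5501 -0.0824  0.009 ] [-0.0138 -0.0614]
shift [ -10.9 -160.2 -190.8] turn [49.  -0.2 -0.1] | now [0.4618 0.0519 0.189 ] jaw -131.0 t 8.1
shift [ -10.9 -160.2 -190.8] turn [19.  -0.2 -0.1] | now [0.4618 0.0519 0.189 ] jaw -131.0 t 8.1
shift [ -10.9 -160.2 -190.8] turn [-11.   -0.1  -0.1] | now [0.4618 0.0519 0.189 ] jaw -131.0 t 8.1
shift [ -10.9 -160.2 -190.8] turn [-41.   -0.1  -0.2] | now [0.4618 0.0519 0.189 ] jaw -131.0 t 8.1
shift [ -10.9 -160.2 -190.8] turn [-71.   -0.1  -0.2] | now [0.4618 0.0519 0.189 ] jaw -131.0 t 8.1
shift [ -10.9 -160.2 -190.8] turn [79.  -0.2 -0. ] | now [0.4618 0.0519 0.189 ] jaw -131.0 t 8.1
```

The disc is level at z≈0.059 and about 2 mm off the centre line. All four foot centres are near 9–11 mm, clear of the channel. Now for the jar: open the gripper and move above it.

```bash
python3 -m crank '[[[-1,-6,-45,-40,0,0,0],[-1,-6,-75,-80,0,0,0],[-1,-6,-110,-120,0,0,0],[-1,-6,-140,-160,0,0,0],[-1,-6,-160,-191,0,0,0],[-1,-6,-160,-191,0,0,0],[-1,-6,-160,-191,0,0,0],[-1,-6,-160,-191,0,0,0]]]'; python3 - <<'E'
from h import *
rel([.466,.301,.035])
im=eyes.grab_frame("scene");zoom(im,(390,150,550,320),3.5,"pics/s12.png")
im=eyes.grab_frame("top");zoom(im,(150,180,350,330),4,"pics/t12.png")
E
```

```text
time_s: 8.9
tcp_pos: [0.4664, 0.2994, 0.1943]
ee_rot: [2.088, 1.568, -0.2]
ft_force: [-0.9, 0.0, 0.3]
finger_gap: 0.677
shift [159.3  -1.6  -0.7] turn [-0.  -0.1 -0.1] | now [0.4664 0.2994 0.1943] jaw -131.1 t 8.9
```

View pics/s12.png

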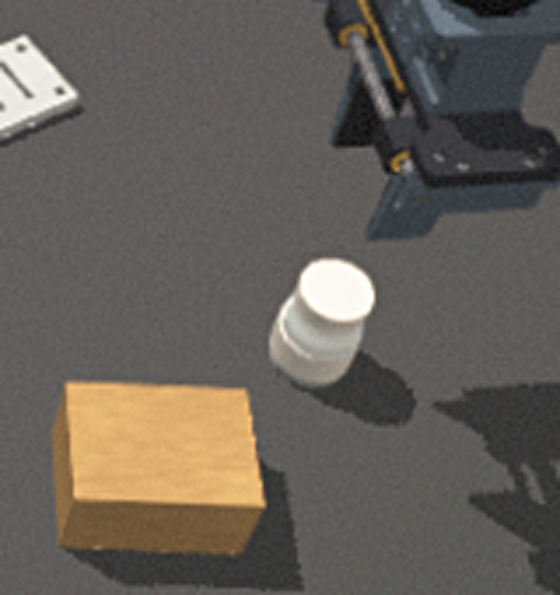

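The jar stands clear, with its cap at (338,290) in the zoom, and the gripper is above it. Descending.

```bash
python3 -m crank '[[[-1,30,-1,-1,0,0,0],[-1,60,-1,-1,0,0,0],[-1,90,-1,-1,0,0,0],[-1,115,-1,-1,0,0,0],[-1,138,-1,-1,0,0,0],[-1,152,-1,-1,0,0,0],[-1,159,-1,-1,0,0,0],[-1,159,-1,-1,0,0,0]]]'; python3 - <<'E'
from h import *
rel([.466,.301,.035]); print(bot.state()["ft_force"],bot.state()["finger_gap"])
im=eyes.grab_frame("scene");zoom(im,(390,150,550,320),3.5,"pics/s13.png")
E
```

```text
time_s: 9.8
tcp_pos: [0.4668, 0.2999, 0.0354]
ee_rot: [2.014, 1.569, -0.275]
ft_force: [-1.2, 0.2, 0.5]
finger_gap: 1.002
shift [ 0.4 -1.3 -0.3] turn [-0.  -0.  -0.1] | now [0.4668 0.2999 0.0354] jaw -131.2 t 9.8
[-1.2205  0.1569  0.4519] 1.001734368099423
```

View pics/s13.png

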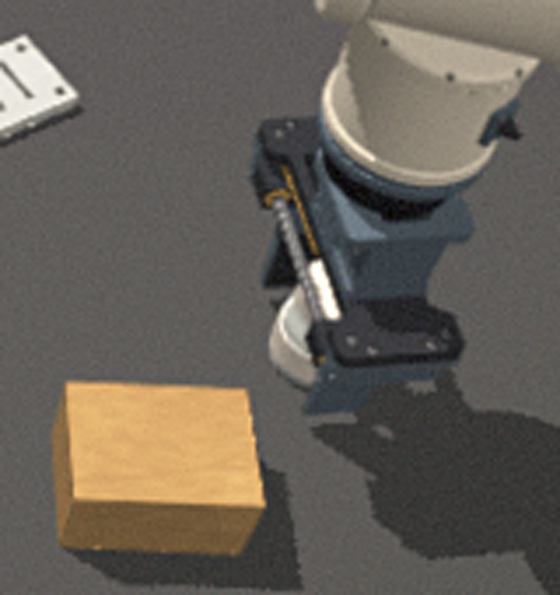

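The jar is between the open fingers at (300,340) in the zoom, still upright and unmoved. Closing.

```bash
python3 -m crank '[[[1,0,-1,0,0,0,0],[1,0,-1,0,0,0,0],[1,0,-1,0,0,0,0],[1,0,-1,0,0,0,0],[1,0,-1,0,0,0,0],[1,0,-1,0,0,0,0],[1,0,-1,0,0,0,0],[1,0,-1,0,0,0,0]]]'; python3 -m crank '[[[1,-10,0,0,0,0,0],[1,-35,0,0,0,0,0],[1,-75,0,0,0,0,0],[1,-120,0,0,0,0,0],[1,-120,0,0,0,0,0],[1,-120,0,0,0,0,0]]]'; python3 - <<'E'
from h import *
rel([.618,-.0405,.155]); print(bot.state()["ft_force"],bot.state()["finger_gap"])
im=eyes.grab_frame("scene");zoom(im,(390,100,550,320),2.7,"pics/s14.png")
E
```

```text
time_s: 10.65
tcp_pos: [0.4664, 0.301, 0.0362]
ee_rot: [2.32, 1.568, 0.031]
ft_force: [-1.4, -0.6, 4.9]
finger_gap: 0.564
time_s: 11.25
tcp_pos: [0.4662, 0.3011, 0.1571]
ee_rot: [2.471, 1.566, 0.182]
ft_force: [-0.9, -0.3, -3.2]
finger_gap: 0.561
shift [  2.5 339.1 157.4] turn [-0.  -0.2 -0.2] | now [0.4662 0.3011 0.1571] jaw -131.1 t 11.25
[-0.8597 -0.3164 -3.2167] 0.5611052379199094
```

View pics/s14.png

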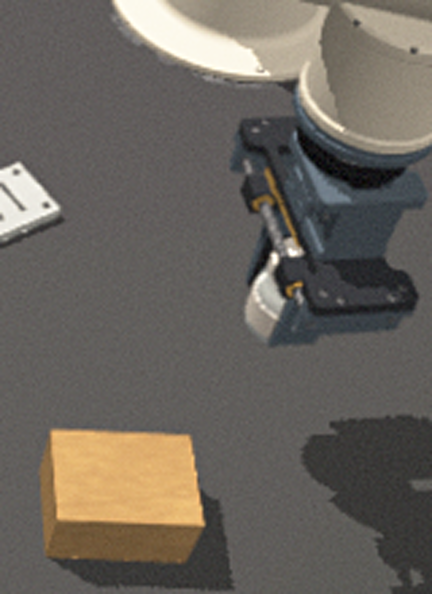

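The jar is held upright (gap 0.56, about 52 mm) and the wrist force is about 3 N. Carrying it over.

```bash
python3 -m crank '[[[1,0,20,10,0,0,0],[1,0,55,26,0,0,0],[1,0,90,42,0,0,0],[1,0,125,58,0,0,0],[1,0,160,74,0,0,0],[1,0,195,90,0,0,0],[1,0,230,106,0,0,0],[1,0,265,123,0,0,0],[1,0,295,137,0,0,0],[1,0,315,146,0,0,0]]]'; python3 -m crank '[[[1,0,12,6,0,0,0],[1,0,22,10,0,0,0],[1,0,24,11,0,0,0],[1,0,24,11,0,0,0]]]'; python3 - <<'E'
from h import *
rel([.618,-.0405,.100]); print(bot.state()["ft_force"],bot.state()["finger_gap"])
im=eyes.grab_frame("scene");zoom(im,(240,60,440,250),3.5,"pics/s15.png")
im=eyes.grab_frame("top");zoom(im,(240,120,440,270),4,"pics/t15.png")
E
```

```text
time_s: 12.3
tcp_pos: [0.6064, -0.0187, 0.1543]
ee_rot: [-0.7, 1.57, -2.99]
ft_force: [0.8, 1.1, -2.6]
finger_gap: 0.565
time_s: 12.7
tcp_pos: [0.6169, -0.0422, 0.1539]
ee_rot: [-1.011, 1.569, 2.982]
ft_force: [0.6, 0.5, -2.9]
finger_gap: 0.562
shift [53.9 -0.3 -2.1] turn [-0.   0.   0.1] | now [ 0.6169 -0.0422  0.1539] jaw -131.2 t 12.7
[ 0.5691  0.5017 -2.8832] 0.5624976103939756
```

View pics/s15.png

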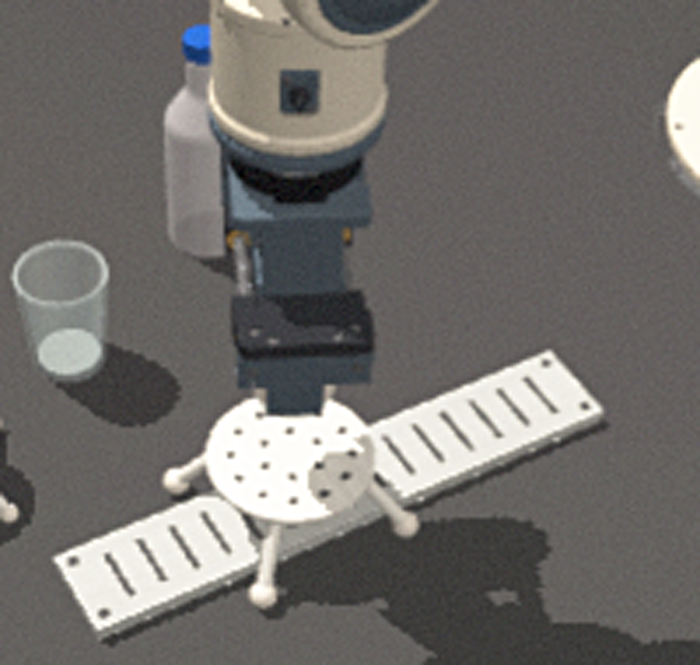

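The gripper with the jar is above the disc, and the feet haven't moved. The shadow on the disc at (345,475) confirms it's still hovering. I'll lower slowly and watch the force.

```bash
python3 -m crank '[[[1,12,0,-1,0,0,0],[1,26,0,-2,0,0,0],[1,38,0,-2,0,0,0],[1,46,0,-2,0,0,0],[1,50,0,-2,0,0,0],[1,52,0,-2,0,0,0],[1,54,0,-2,0,0,0],[1,54,0,-2,0,0,0]]]'
```

```text
time_s: 13.6
tcp_pos: [0.6182, -0.0403, 0.1003]
ee_rot: [-0.974, 1.57, 3.02]
ft_force: [0.8, 0.1, -2.7]
finger_gap: 0.561
```

```bash
python3 -m crank '[[[1,1,0,0,0,0,0],[1,2,0,0,0,0,0],[1,2,0,0,0,0,0]]]';python3 -m crank '[[[1,1,0,0,0,0,0],[1,1,0,0,0,0,0]]]'
```

```text
time_s: 13.9
tcp_pos: [0.6182, -0.0403, 0.0983]
ee_rot: [-0.984, 1.57, 3.01]
ft_force: [0.8, 0.4, -2.9]
finger_gap: 0.562
time_s: 14.1
tcp_pos: [0.6182, -0.0404, 0.0973]
ee_rot: [-1.016, 1.57, 2.977]
ft_force: [-0.3, -0.1, -2.2]
finger_gap: 0.563
```

```bash
python3 -m crank '[[[1,0.7,0,0,0,0,0],[1,0.7,0,0,0,0,0]]]';python3 -m crank '[[[1,0.7,0,0,0,0,0],[1,0.7,0,0,0,0,0]]]'
```

```text
time_s: 14.3
tcp_pos: [0.6181, -0.0404, 0.0965]
ee_rot: [-0.993, 1.57, 3.0]
ft_force: [-0.6, 0.6, -2.3]
finger_gap: 0.565
time_s: 14.5
tcp_pos: [0.6182, -0.0404, 0.096]
ee_rot: [-1.077, 1.57, 2.916]
ft_force: [-1.3, 0.0, 2.3]
finger_gap: 0.564
```

It made contact at z=0.096 as predicted, with the force going from −2.3 to +2.3 N. Releasing.

```bash
python3 -m crank '[[[-0.2,0,0,0,0,0,0],[-0.3,0,0,0,0,0,0],[-0.4,0,0,0,0,0,0],[-0.6,0,0,0,0,0,0],[-0.9,0,0,0,0,0,0],[-0.9,0,0,0,0,0,0],[-0.9,0,0,0,0,0,0],[-0.9,0,0,0,0,0,0]]]'; python3 - <<'E'
from h import *
im=eyes.grab_frame("scene");zoom(im,(240,60,440,250),3.5,"pics/s16.png")
E
```

```text
time_s: 15.3
tcp_pos: [0.6182, -0.0403, 0.096]
ee_rot: [-1.037, 1.57, 2.956]
ft_force: [0.3, -0.4, 0.1]
finger_gap: 0.949
```

View pics/s16.png

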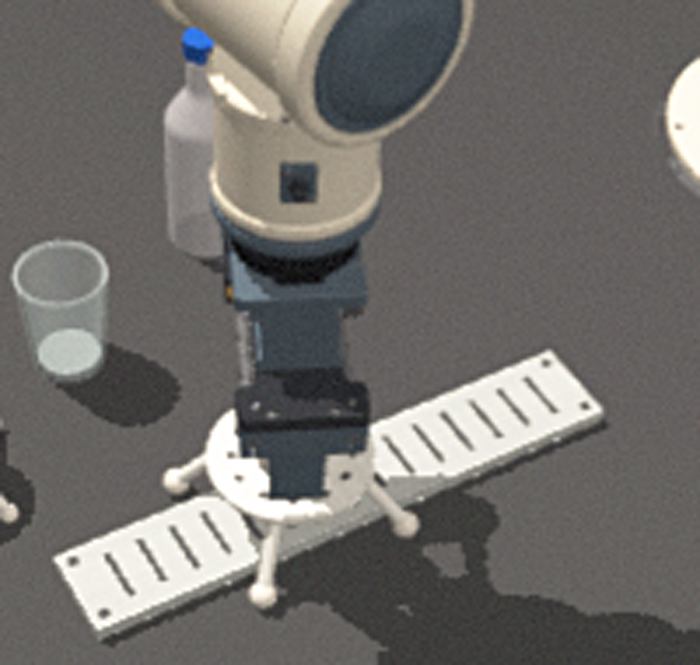

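The fingers are open around the jar and the feet are where they were. I'll go straight up, then move away towards the base.

```bash
python3 -m crank '[[[-1,8,0,0,0,0,0],[-1,-10,0,0,0,0,0],[-1,-30,0,0,0,0,0],[-1,-60,0,0,0,0,0],[-1,-100,0,0,0,0,0],[-1,-130,0,0,0,0,0],[-1,-150,40,-20,0,0,0],[-1,-150,40,-20,0,0,0]]]' | head -0; python3 - <<'E'
from h import *
rel([.47,.12,.25])
E
```

```text
shift [  -2.8 -261.9   -0.7] turn [-0.  -0.2 -0.4] | now [ 0.6666 -0.053   0.2489] jaw -131.2 t 16.15Exception ignored on flushing sys.stdout:
BrokenPipeError: [Errno 32] Broken pipe
```

One slip: my first row there was +8 mm, which is downwards. The fingertips started about 14 mm above the disc, so they should have cleared it. I'll move off and check.

```bash
python3 -m crank '[[[-1,-2,-45,0,0,0,0],[-1,-2,-90,0,0,0,0],[-1,-2,-135,0,0,0,0],[-1,-2,-180,0,0,0,0],[-1,-2,-220,0,0,0,0],[-1,-2,-260,0,0,0,0],[-1,-2,-260,0,0,0,0],[-1,-2,-260,0,0,0,0]]]'; python3 - <<'E'
from h import *
im=eyes.grab_frame("scene");cv2.imwrite("pics/s17f.png",im[:,:,::-1]);zoom(im,(240,100,440,250),4,"pics/s17.png")
im=eyes.grab_frame("top");cv2.imwrite("pics/t17f.png",im[:,:,::-1]);zoom(im,(285,150,355,250),6,"pics/t17.png")
E
```

```text
time_s: 16.95
tcp_pos: [0.4705, 0.1187, 0.2489]
ee_rot: [2.083, 1.563, -0.205]
ft_force: [0.8, -0.0, -0.2]
finger_gap: 0.999
```

View pics/s17.png

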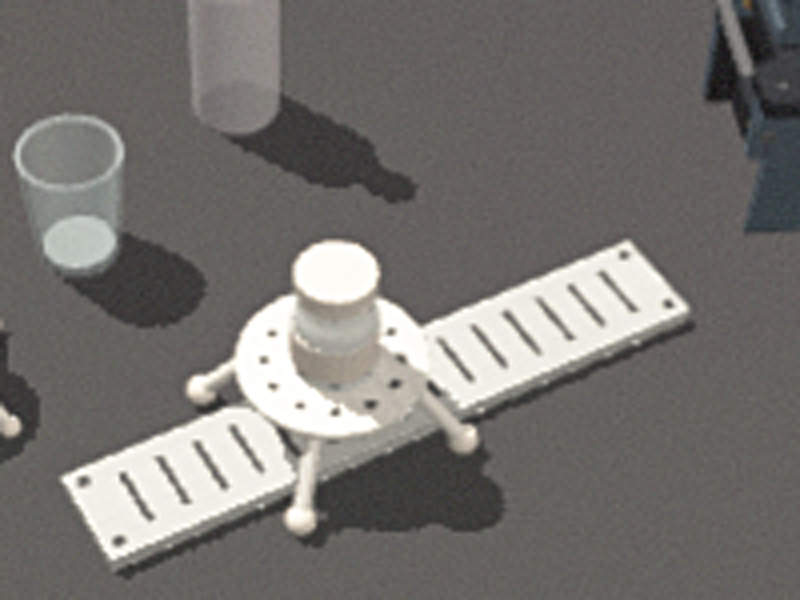

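View pics/t17.png

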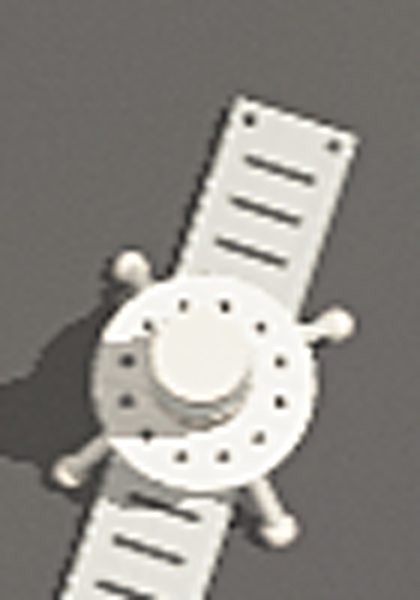

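View pics/s17f.png

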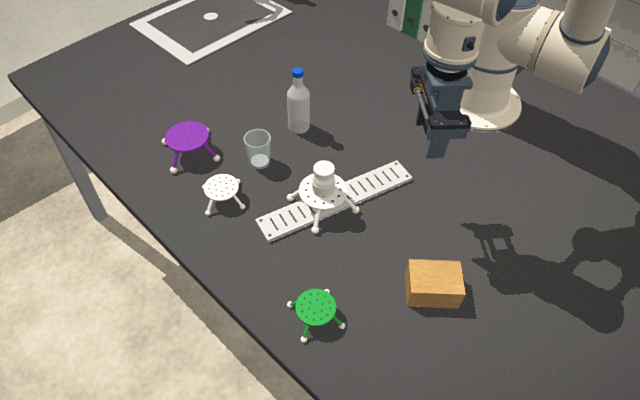

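The jar stands on the disc. Its cap is at s17 (336,273) and t17 (198,362), with the disc at s17 (332,361) and t17 (205,384), and nothing else has moved. One last check of the numbers before I hand in.

```bash
python3 - <<'E'
from h import *
S=lambda x,y:(240+x/4-.375,100+y/4-.375);T=lambda x,y:(285+x/6-.42,150+y/6-.42)
j=tri(S(336,273),T(198,362));d=tri(S(332,361),T(205,384))
print("cap",j,"disc",d,"offset",np.linalg.norm((j[0]-d[0])[:2]),chan(d[0]))
for n,c in dict(A=(300,518),B=(463,437),D=(201,389)).items(): print(n,chan(plane("scene",*S(*c),.009)))
bot.hand_in()
E
```

```text
cap (array([ 0.6153, -0.0394,  0.1312]), np.float64(0.0008868284476809109)) disc (array([ 0.6167, -0.0413,  0.0569]), np.float64(0.0018846468742005006)) offset 0.002334386571116336 [ 0.0381 -0.003 ]
A [0.0906 0.0566]
B [-0.0226  0.0508]
D [ 0.0968 -0.0561]
the job is handed in; nothing more can be done
```

The stand now sits level astride the channel with the jar standing in the middle of it. I handed the job in at about 17 s; no verdict was reported.

- **Stand:** I turned it on its feet with two finger pushes, one on each of the two feet that were on the channel.
- **Jar:** I gripped the jar by its body and lowered it until the force changed by about 5 N. Then I let go and moved the arm clear.
- **Last checks:**
  - The disc centre is about 3 mm off the channel's centre line and 38 mm along from its middle.
  - The feet measured 51–61 mm either side of the centre line, clear of the channel; the fourth foot was measured before the jar went on.
  - The jar is upright by eye in both views, about 2 mm from the disc's centre.
  - The bottle, beaker, carton and look-alikes look unmoved.
- **What disagreed:** The last measurement put the disc top at 57 mm and the jar's cap at 131 mm, against 60 and 135 mm expected. I put this down to picking points by hand and the roughly 2 mm calibration.
- **One slip:** When backing away I typed a first step of 8 mm down instead of up, with the fingers already open. The tips should have cleared the disc by about 6 mm. That move's force readout was lost, but the pictures afterwards show the stand and jar undisturbed.

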